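# Hook the stray clamp nut out of the third-hand rail

## Task

A clamp nut has been left at the blind end of the T-slot rail that carries the third-hand posts. With the hooked pick, reach down into the slot, feel gently for the hole in the nut's turning bush, draw the nut along the slot and right out of the rail's open end so that it lies flat on the bench just in front of it, then lay the pick back on its soldering board. Let only the pick touch the nut, do not force the slender hook, and leave everything else where it is.

Things in the scene. Friction and masses are not known exactly. Their poses are not given: they have to be found in the camera images.
- rail: Dark steel T-slot rail screwed to the bench (fixed), 120 mm long (x), 44 mm wide over the walls (74 with its thin foot), 20 mm high. Origin: centre of its underside; +x runs along the slot away from the robot, to the closed end (inner face x = +52 mm). The slot in its top is 21 mm wide; below its 7.5 mm thick lips the channel is 31 mm wide and 10 mm high, its floor 2.5 mm above the bench.
- rail_mouth (a point): Middle of the rail's open end, on the channel floor, at x = -60, z = 2.5 mm of the rail, axes as the rail's. Only here can a nut come out; it then drops 2.5 mm to the bench.
- nut: Steel T-nut, 44 mm (x) x 29 mm (y) x 9 mm high, 0.09 to 0.15 kg, captive under the rail's lips and so near the closed end that nothing fits behind it. Origin: centre of its underside; axes along the rail's. A leaf spring in its +y side holds it in the channel with a drag of about 6 to 10 N.
- nut_top (a point): Centre of the nut's flat top, 9 mm above its underside. A flush brass bush, 25 mm across, is centred here and turns stiffly. The only opening is a blind round hole in the bush, 7.5 mm across, 6.5 mm deep, its centre 6 mm off this point. How the bush is turned is not measured: the hole may lie in any direction and must be found by feel or by eye. When pulled, the bush turns until the hole leads.
- pick: Hooked pick, 0.06 kg. Flat-sided wooden handle 84 x 12 x 16 mm (x -45 to +39, y +-6, z 0 to 16 mm); origin under the handle, +x towards the hook, z up. A 5 mm steel shank goes on along x at z = 8 mm to x = 80 mm and bends down into a 4 mm leg. It starts on the board, the leg hanging down past the board's far edge. The leg is slender: over 25 N on the nut or rail breaks it.
- pick_tip (a point): End of the pick's leg: the lowest point of its round end (radius 2 mm), at x = 86, y = 0, z = -21 mm of the pick.
- board: Light grey scorched soldering board lying on the bench (it does not move), 167 mm (x) x 247 mm (y), top 23.5 mm above the bench. Origin: centre of its underside. The pick starts and ends on it.
- brush: Blue flux brush, 189 mm long, 8 mm thick, lying on the board beside the pick. Origin at its middle. Leave it.
- tweezers: Dark soldering tweezers, 161 x 22 x 7 mm, lying on the bench to the left. Origin at the middle. Leave them.
- tin: Round aluminium tin, 76 mm across, 32 mm high, left of the rail. Origin at the centre of its underside. Leave it.
There are look-alikes about, which are no part of the job. There is more than one size of the rail; the job needs the larger.

How it is judged:
On the way, in this order (a step that is already met when the one before it is completed fails the run):
1. the pick has been lifted off the board in the gripper (contact force between the fingers and pick above 2 N and contact force between pick and board below 0.02 N), for 0.2 s.
2. the pick is drawing the nut along the slot (x of nut in the frame of rail between -0.06 and 0 m and contact force between pick and nut above 0.5 N), for 0.05 s.
3. the nut is out of the open end (x of nut in the frame of rail below -0.083 m), for 0.2 s.
At the end, for the whole second after the job is handed in: The nut lies flat and at rest on the bench wholly outside the rail, its centre 23 to 100 mm in front of the open end and within 40 mm of the slot's line; the pick lies released and at rest on the soldering board, clear of the nut (x of nut in the frame of rail between -0.16 and -0.083 m and y of nut in the frame of rail between -0.04 and 0.04 m and height (world z) of nut below 0.003 m and angle between nut's own z axis and vertical below 0.1 rad and linear speed of each of nut, pick below 0.01 m/s and contact force between pick and board above 0.1 N and contact force between pick and nut below 0.05 N and height (world z) of pick between 0.005 and 0.045 m); the robot touches nothing.
It fails at once if the hook was forced: more than 25 N between the pick and the nut or the rail (contact force between pick and nut above 25 N or contact force between pick and rail above 25 N).
It fails at once if the gripper touched the nut (contact force between the fingers and nut above 0.5 N).
It fails at once if the brush, the tweezers or the tin was shifted by more than 30 mm (distance of any of brush, tweezers, tin from where it was at the start of the episode above 0.03 m).
It also fails if it takes over 67 s, if anything falls off the work surface, if the arm or the gripper's body presses on something with over 40 N, if the wrist force passes 120 N, or if a joint passes its speed limit or range.

## Robot

A 6-joint arm with a two-finger parallel gripper is mounted at the origin on a cart in front of the work surface, level with it; the furniture and walls round the work are solid. World frame = base frame: x ahead of the robot, y to its left, z up, the work surface at z = 0. Lengths are in m, angles in rad, forces in N, time in s.
With the tool pointing down it reaches from about 0.3 to 0.875 m from the base axis. Payload 6.4 kg.
Tool frame: the origin (TCP) lies midway between the tips of the shut fingers; the grasp point (between the pads) lies 19 mm behind it; z points along the fingers, y is the direction in which the jaws open and shut (so a half turn about z gives the same grasp; the last joint's range is limited). The gripper opens to 85 mm and grips with 20 to 120 N. Pads are 22 mm wide; open, the fingers measure 114 mm over their backs; the gripper's body (76 mm by 85 mm) begins 54 mm behind the grasp point. The pads swing forward as they close: fully open they stand 13 mm farther back than shut.
Start: joints at [-1.46, 0.181, 1.607, -0, 1.354, -0.206], TCP at [0.179, -0.546, 0.231] pointing down, gripper open.
Joint ranges: [-2.99, 2.99], [-0.89, 2.07], [0.3, 2.58], [-1.14, 4.28], [0, 2.63], [-3.12, 3.12]. Speed limits (rad/s): [2.57, 2.57, 3.01, 3.14, 3.14, 3.14].

## Interface

Orientations are given as a unit quaternion [w, x, y, z].
In Python, from bench import ctrl gives the robot as it stands. The module is installed in compiled form; this text tells all that it offers.
- The arm moves only by the tool arm_command, never from a script. Its argument "plan" is one flat list of numbers, 4 for each row, row after row: the shift along the tool's x, y, z in mm, then the turn about the tool's z in rad. A call has 1 to 20 rows; each row shifts and turns the commanded pose from where the row before left it, along the tool's axes as they then stand; what a row does not reach is not made up. A row lasts 1/10 s, in which the tool goes at most 50 mm and 8.59 degrees, less where a joint would pass 70% of its speed; a pose out of reach is approached as far as the arm can. A call is refused whole if a number of a shift passes 50 or a number of a turn 0.15, either way. A call with a gripper value outside its range is refused whole. "grip" is the opening, from 0 (shut) to 1 (fully open), set as the call begins (left out, the last holds). The fingers move at their own pace and stop on an object; the grip force is fixed at half the most. Time passes only in rows, so rows that do not move let the fingers close. It gives the time, the measured TCP pose, the force and the opening at its end, in the units of the state.
- ctrl.get_obs(): the state, without advancing time (a new reading comes with each control period).
- ctrl.camera(name): name is "scene" or "side" or "wrist"; returns a dict with "color" (480x640x3 uint8, red, green, blue), "camera_matrix" (3x3 intrinsics, pixels), "eye" and "attitude" of the camera in the world; the wrist camera has in their place "T_tool_cam" (4x4, takes a point from camera to tool coordinates, whose origin is the TCP and whose axes are the flange's). Camera axes: x right, y up, looking along -z (the intrinsics and any distortion apply to the point x, -y, -z); pixel columns grow to the right and rows downward; lengths in m; the calibration is good to about 2 mm. A picture is of the moment at which its call begins: read the wrist's pose just before it. There is no depth.
- ctrl.hand_in(): hands the job in, once; it reports no verdict.
The state is a dict: "time_s": time; "q": joint angles; "dq": joint speeds; "joint_efforts": joint torques, N m; "eef_pos": TCP position; "eef_rot": TCP orientation; "wrist_force": force on the tool from outside, world axes, zero at the start; "torque": the same for the moment, N m; "opening": opening from 0.0 (shut) to 1.0 (fully open).
Only numpy, scipy, OpenCV 4.12 (cv2) and the standard library are available. Lean on these libraries where they do the work, as an engineer would, in place of code of your own. Each camera call takes 0.05 s, during which the arm holds its last target. There are 200 camera calls.

## Working session

There is one attempt and no reset: what is moved stays moved. The work goes in short steps, Python scripts to look and compute and a tool call to move; the robot and the scene stay as the last step left them, time stands still between calls to the robot, and variables do not carry over. Pictures are saved under pics/ and viewed, about 8 in all and at most 12, crops included, and the job is handed in when it is done.

Besides the shell and the picture viewer there is one more tool, called after "Request:" as a command line: name --argument value ..., lists and objects as JSON in quotes. arm_command: Moves the arm, as the interface text tells. Its arguments: {"type":"object","properties":{"plan":{"type":"array","items":{"type":"number"}},"grip":{"type":"number"}},"required":["plan"]}

```bash
mkdir -p pics
cat > h.py <<'E'
import numpy as np, cv2
from bench import ctrl
from scipy.spatial.transform import Rotation as R
def rot(q): return R.from_quat([q[1],q[2],q[3],q[0]]).as_matrix()
def cam(name):
    o=ctrl.get_obs(); c=ctrl.camera(name); K=np.array(c["camera_matrix"])
    if name=="wrist":
        T=np.eye(4);T[:3,:3]=rot(o["eef_rot"]);T[:3,3]=o["eef_pos"];T=T@np.array(c["T_tool_cam"])
    else:
        T=np.eye(4);a=np.array(c["attitude"]);T[:3,:3]=a if a.shape==(3,3) else rot(a);T[:3,3]=c["eye"]
    return c["color"],K,T,c
def ray(K,T,u,v):
    p=np.linalg.inv(K)@[u,v,1]; return T[:3,:3]@[p[0],-p[1],-p[2]]
def pt(K,T,u,v,z):
    d=ray(K,T,u,v);e=T[:3,3];return e+d*(z-e[2])/d[2]
def px(K,T,P):
    p=T[:3,:3].T@(np.array(P)-T[:3,3]);q=K@[p[0],-p[1],-p[2]];return q[:2]/q[2]
def save(n,img): cv2.imwrite("pics/"+n,cv2.cvtColor(img,cv2.COLOR_RGB2BGR))
E
python3 - <<'E'
from h import *
for n in ("scene","side","wrist"):
    im,K,T,c=cam(n); save(n+"0.png",im); np.savez(n+"0.npz",im=im,K=K,T=T)
    print(n,[k for k in c],K.tolist(),T.round(4).tolist(),{k:c[k] for k in c if 'dist' in k})
o=ctrl.get_obs();print({k:o[k] for k in o})
E
```

```text
scene ['color', 'camera_matrix', 'eye', 'attitude'] [[543.0402973693325, 0.0, 335.19024298030854], [0.0, 543.0402973693325, 239.68285203234123], [0.0, 0.0, 1.0]] [[-0.7367, 0.3778, -0.5609, -0.0745], [-0.6761, -0.4232, 0.6031, 0.6436], [-0.0095, 0.8235, 0.5672, 0.6966], [0.0, 0.0, 0.0, 1.0]] {}
side ['color', 'camera_matrix', 'eye', 'attitude'] [[615.512645129355, 0.0, 307.24069179210903], [0.0, 615.512645129355, 248.49317664820867], [0.0, 0.0, 1.0]] [[0.8709, 0.2217, -0.4386, -0.1664], [-0.4909, 0.4344, -0.7552, -1.3151], [0.0231, 0.873, 0.4871, 0.8489], [0.0, 0.0, 0.0, 1.0]] {}
wrist ['color', 'camera_matrix', 'T_tool_cam'] [[414.16295469629466, 0.0, 328.36489518134294], [0.0, 414.16295469629466, 246.83129104627963], [0.0, 0.0, 1.0]] [[0.312, 0.9125, 0.2645, 0.2458], [-0.9501, 0.3007, 0.0834, -0.523], [-0.0034, -0.2773, 0.9608, 0.3733], [0.0, 0.0, 0.0, 1.0]] {}
{'time_s': 0.15, 'q': array([-1.46031187e+00,  1.81358465e-01,  1.60776749e+00, -2.10418907e-05,
        1.35378839e+00, -2.06288525e-01]), 'dq': array([ 0.00157765, -0.00209728, -0.00278277,  0.00117939,  0.00274208,
       -0.00033223]), 'joint_efforts': array([ 1.06266434e-03, -4.45258570e+01, -3.51690316e+01, -2.59737499e-04,
        5.89784890e-03,  2.16374127e-05]), 'eef_pos': array([ 0.17908334, -0.54596487,  0.23060304]), 'eef_rot': array([-6.60581530e-04,  9.87482485e-01,  1.57727309e-01,  2.13829382e-05]), 'wrist_force': array([-0.36781925,  0.46741591,  0.43047906]), 'torque': array([-0.01297934,  0.02143815,  0.02537227]), 'opening': 1.000638110975257}
```

View pics/scene0.png

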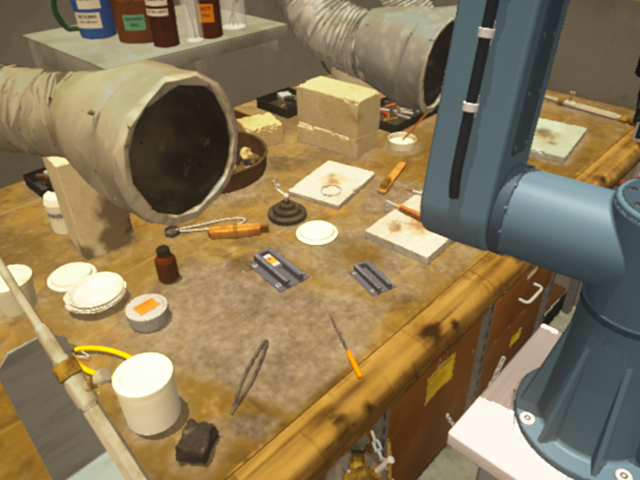

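View pics/side0.png

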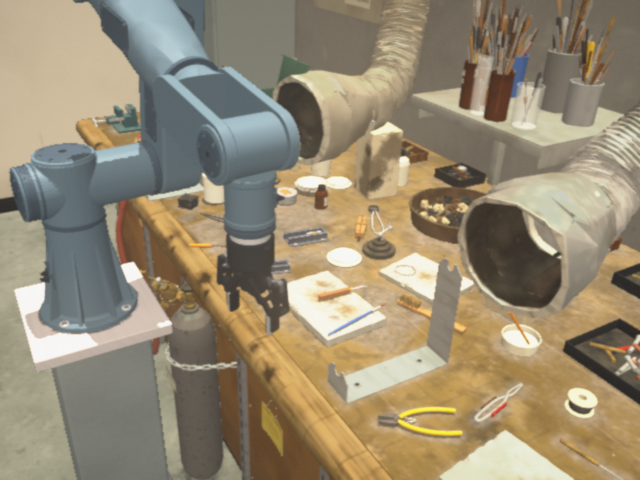

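Scene view: the large rail is at about (278,268), the small one at (372,278), the tin at (147,312), the tweezers at (250,375), and the pick's board at (410,228). Side view: the pick's handle runs (318,298)–(352,291) with the hook towards (366,287), and the blue brush is in front of it at (355,320).

Run:
```python
from h import *
S={n:np.load(n+"0.npz") for n in("scene","side")}
for n,u,v,z in [("scene",278,268,.02),("scene",263,252,.02),("scene",290,285,.02),("scene",372,278,.02),("side",306,237,.02),("side",318,298,.035),("side",352,291,.035),("side",366,287,.03),("side",330,332,.03),("side",384,308,.03)]:
    print(n,u,v,pt(S[n]["K"],S[n]["T"],u,v,z).round(3))
a=cv2.resize(S["scene"]["im"][235:305,235:405],None,fx=4.7,fy=4.7,interpolation=cv2.INTER_CUBIC)
b=cv2.resize(S["side"]["im"][260:350,275:395],None,fx=3,fy=3,interpolation=cv2.INTER_CUBIC)
o=np.zeros((a.shape[0]+b.shape[0],800,3),np.uint8);o[:a.shape[0],:a.shape[1]]=a[:,:800];o[a.shape[0]:,:b.shape[1]]=b
save("c1.png",o[:600])
print(a.shape,b.shape)
```

```text
scene 278 268 [0.613 0.077 0.02 ]
scene 263 252 [0.678 0.061 0.02 ]
scene 290 285 [0.555 0.099 0.02 ]
scene 372 278 [ 0.449 -0.026  0.02 ]
side 306 237 [0.61 0.03 0.02]
side 318 298 [ 0.471 -0.275  0.035]
side 352 291 [ 0.559 -0.287  0.035]
side 366 287 [ 0.604 -0.281  0.03 ]
side 330 332 [ 0.43  -0.397  0.03 ]
side 384 308 [ 0.591 -0.376  0.03 ]
(329, 799, 3) (270, 360, 3)
```

View pics/c1.png

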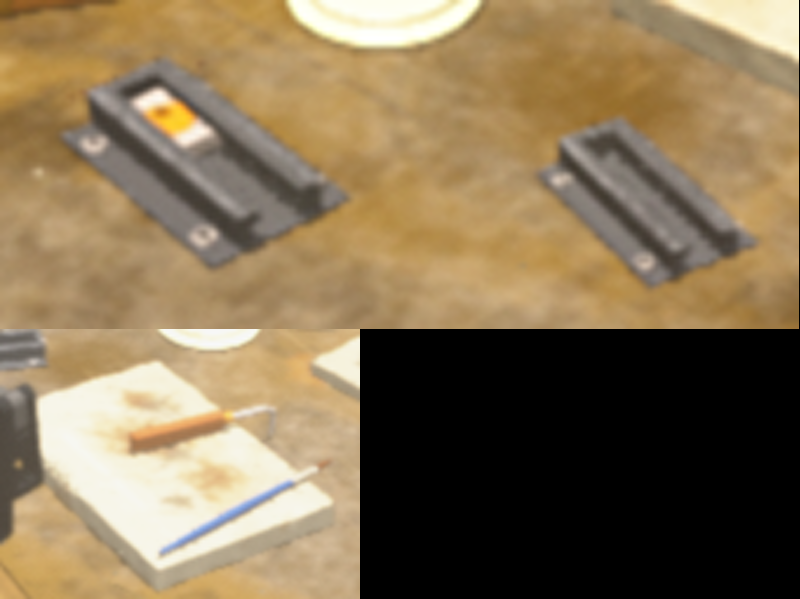

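Both crops agree with the description: the nut has a white top and an orange bush with a dark hole spot. The pick lies roughly along world +x at (0.51,-0.28). I'm moving above it now.

Request:
arm_command --plan '[30,-13,0,0,30,-13,0,0,30,-13,0,0,30,-13,0,0,30,-13,0,0,30,-13,0,0,30,-13,0,0,30,-13,0,0,30,-13,0,0,30,-13,0,0,30,-13,0,0,28,-13,0,0,0,0,0,0.15,0,0,0,0.15,0,0,0,0.15,0,0,0,0]'

```text
time_s: 1.75
eef_pos: [0.4707, -0.2863, 0.231]
eef_rot: [-0.0, 0.998, -0.067, -0.0]
wrist_force: [-0.4, 0.2, 0.4]
opening: 1.002
```

Run:
```python
from h import *
im,K,T,c=cam("wrist"); save("w1.png",im); np.savez("w1.npz",im=im,K=K,T=T)
o=ctrl.get_obs();print(o["time_s"],o["eef_pos"],rot(o["eef_rot"])[:,0],o["wrist_force"])
```

```text
1.8 [ 0.47062759 -0.28645134  0.2309976 ] [ 9.91578679e-01 -1.29504930e-01 -4.42290148e-04] [-1.03295115  0.56792616 -0.74815712]
```

View pics/w1.png

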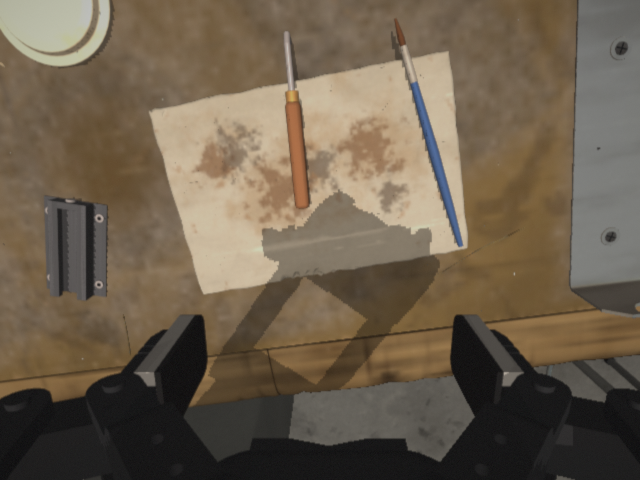

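Wrist view: the pick handle runs from its tail at (302,208) to the ferrule end at (293,92), with the shank end at (288,33). The brush is well to the right of it.

Run:
```python
from h import *
d=np.load("w1.npz");im,K,T=d["im"],d["K"],d["T"]
hsv=cv2.cvtColor(im,cv2.COLOR_RGB2HSV)
m=cv2.inRange(hsv,(3,130,120),(16,255,255));m[:,:270]=0;m[:,320:]=0;m[220:]=0;m[:85]=0
ys,xs=np.nonzero(m);print(len(xs),ys.min(),ys.max())
for y in (100,120,150,180,200,205): 
    r=xs[ys==y];print(y,r.min(),r.max()) if len(r) else None
P=lambda u,v,z:pt(K,T,u,v,z)
b=P(302,208,.0355);f=P(293,92,.0395);s=P(288,33,.034)
print("tail",b,"front",f,np.linalg.norm(f-b),"shank",s, np.linalg.norm((s-b)[:2]))
g=lambda y:P((xs[ys==y].min()+xs[ys==y].max())/2,y,.0395)
a,c=g(195),g(110);print(a,c,np.degrees(np.arctan2(*(c-a)[1::-1])))
o=ctrl.get_obs();X=rot(o["eef_rot"])[:,0];print("toolyaw",np.degrees(np.arctan2(X[1],X[0])))
```

```text
1449 91 208
100 287 297
120 287 299
150 290 302
180 293 305
200 295 307
205 296 307
tail [ 0.47910031 -0.26368552  0.0355    ] front [ 0.56888121 -0.27074008  0.0395    ] 0.09014641579387099 shank [ 0.61052351 -0.27312436  0.034     ] 0.13176171877290035
[ 0.49049895 -0.26486049  0.0395    ] [ 0.55612223 -0.26832555  0.0395    ] -3.022545266373115
toolyaw -7.440985820427106
```

Request:
arm_command --plan '[0,0,0,-0.077,24,-7.5,0,0,24,-7.5,0,0,23,-7.5,0,0,0,0,30,0,0,0,40,0,0,0,40,0,0,0,40,0,0,0,25,0,0,0,15,0,0,0,10,0,0,0,5,0,0,0,0,0]' --grip 0.45

```text
time_s: 3.1
eef_pos: [0.5432, -0.2685, 0.0267]
eef_rot: [0.0, 1.0, -0.028, 0.0]
wrist_force: [-0.1, 0.2, 0.0]
opening: 0.451
```

Request:
arm_command --plan '[0,0,0,0,0,0,0,0,0,0,0,0,0,0,0,0,0,0,0,0,0,0,0,0,0,0,0,0]' --grip 0

```text
time_s: 3.8
eef_pos: [0.5439, -0.2688, 0.0279]
eef_rot: [0.001, 1.0, -0.028, 0.001]
wrist_force: [-0.6, 0.4, 5.7]
opening: 0.12
```

Request:
arm_command --plan '[0,0,-4,0,0,0,-11,0,0,0,-25,0,0,0,-30,0,0,0,-30,0,-2,-20,0,0,-2,-32,0,0,-2,-32,0,0,-2,-32,0,0,-2,-32,0,0,-2,-32,0,0,-2,-32,0,0,-2,-32,0,0,-2,-32,0,0,-2,-32,0,0,-3,-30,0,0,-3,-30,0,0,0,0,0,0.12,0,0,0,0.12,0,0,0,0]'

```text
time_s: 5.8
eef_pos: [0.5367, 0.1016, 0.1259]
eef_rot: [0.0, 0.989, -0.148, -0.001]
wrist_force: [-0.7, 0.2, -0.9]
opening: 0.12
```

Run:
```python
from h import *
o=ctrl.get_obs()
im,K,T,c=cam("wrist"); save("w2.png",im); np.savez("w2.npz",im=im,K=K,T=T)
X=rot(o["eef_rot"])[:,0];print(o["time_s"],o["eef_pos"],X,np.degrees(np.arctan2(X[1],X[0])),o["wrist_force"],o["opening"])
```

```text
5.8 [0.53665978 0.10159809 0.12594246] [ 0.95648044 -0.29179455 -0.0010553 ] -16.965433569741947 [-0.67921281  0.19296806 -0.89956412] 0.12024068823845648
```

View pics/w2.png

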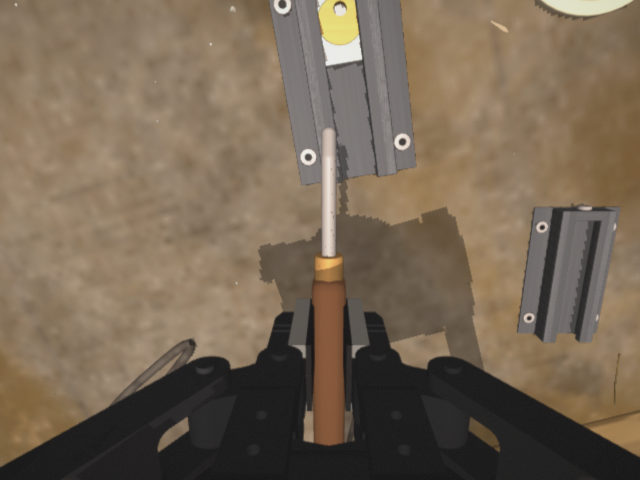

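Wrist view: the nut (white, with yellow bush) is at the top of the slot. The hole is at about (340,9), on the far side of the bush. The leg is seen end-on at (329,132), and the rail is yawed about 9° from the tool.

Run:
```python
from h import *
d=np.load("w2.npz");im,K,T=d["im"],d["K"],d["T"]
hsv=cv2.cvtColor(im,cv2.COLOR_RGB2HSV)
m=cv2.inRange(hsv,(20,120,120),(35,255,255));m[:, :300]=0;m[:,380:]=0;m[60:]=0
c=max(cv2.findContours(m,0,1)[0],key=cv2.contourArea)
x,y,w,h=cv2.boundingRect(c);print("bush bbox",x,y,w,h, cv2.minEnclosingCircle(c))
for v in range(0,18,3): print(v,im[v,326:356,0].tolist())
P=lambda u,v,z:pt(K,T,u,v,z)
A,B=P(302,184,.003),P(273,3,.003);ang=lambda a,b:np.degrees(np.arctan2(*(b-a)[1::-1]))
print("foot left",A,B,ang(A,B)); C=P(416,168,.003);print("width",np.linalg.norm(A-C),ang(C,A))
# screws
print("screw",ang(P(308,157,.004),P(282,5,.004)))
n1,n2=P(326,66,.0115),P(364,60,.0115);print("nut front edge",n1,n2,np.linalg.norm(n1-n2),ang(n2,n1))
print("bush c", P(340,y+h-w/2,.0115)); print("bush l,r",P(x,20,.0115),P(x+w,20,.0115)); print("bushbottom",P(341,y+h,.0115)); print("hole",P(340,9,.0115))
print("leg px for tip", P(329,132,.085))
```

```text
bush bbox 319 0 40 36 ((339.2199401855469, 18.958763122558594), 22.864147186279297)
0 [213, 223, 229, 229, 229, 229, 229, 229, 229, 229, 227, 223, 204, 185, 185, 207, 217, 226, 229, 229, 229, 229, 229, 229, 229, 229, 227, 217, 187, 90]
3 [230, 230, 230, 230, 230, 230, 229, 226, 198, 126, 89, 85, 88, 95, 103, 90, 86, 93, 133, 200, 227, 230, 229, 230, 230, 230, 229, 229, 218, 124]
6 [230, 230, 230, 230, 230, 230, 225, 184, 149, 205, 217, 224, 229, 229, 226, 199, 160, 152, 140, 112, 168, 227, 230, 230, 230, 230, 230, 229, 222, 163]
9 [230, 230, 230, 230, 231, 230, 224, 189, 183, 227, 232, 232, 231, 231, 231, 231, 231, 230, 231, 221, 177, 226, 230, 230, 230, 231, 230, 230, 229, 215]
12 [231, 230, 230, 231, 230, 230, 230, 224, 193, 187, 229, 232, 232, 232, 231, 231, 232, 231, 231, 231, 229, 230, 230, 230, 230, 230, 230, 230, 230, 220]
15 [230, 231, 231, 231, 231, 231, 231, 231, 231, 230, 231, 232, 231, 231, 231, 231, 231, 231, 231, 231, 231, 231, 230, 230, 231, 231, 231, 230, 230, 222]
foot left [0.5749892  0.10900377 0.003     ] [0.67779942 0.09307677 0.003     ] -8.806063180080452
width 0.07304033128485249 81.02431967752057
screw -7.796574028838655
nut front edge [0.63616828 0.07414406 0.0115    ] [0.63286752 0.05243725 0.0115    ] 0.02195633758855009 81.35379123733478
bush c [0.65847992 0.05916388 0.0115    ]
bush l,r [0.65997832 0.07093632 0.0115    ] [0.65347275 0.04959454 0.0115    ]
bushbottom [0.64863568 0.06148973 0.0115    ]
hole [0.66181282 0.05817757 0.0115    ]
leg px for tip [0.60165943 0.0828436  0.085     ]
```

Measured: rail yaw about -8.7°, nut centre about (0.656,0.060), and hole 6 mm further along +x. The sizes check: foot 73 mm wide (should be 74) and nut end at rail x≈50. Next I line up, go lower and take one close look.

Request:
arm_command --plan '[0,0,0,-0.144,24,12,0,0,23,12,0,0,0,0,25,0,0,0,25,0,0,0,15,0,0,0,5,0,0,0,0,0]'

```text
time_s: 6.65
eef_pos: [0.5799, 0.0699, 0.0557]
eef_rot: [-0.0, 0.997, -0.076, -0.001]
wrist_force: [-0.7, 0.8, -0.5]
opening: 0.12
```

Run:
```python
from h import *
o=ctrl.get_obs()
im,K,T,c=cam("wrist"); save("w3.png",cv2.resize(im[0:240,200:440],None,fx=2.5,fy=2.5,interpolation=cv2.INTER_CUBIC)); np.savez("w3.npz",im=im,K=K,T=T)
X=rot(o["eef_rot"])[:,0];print(o["time_s"],o["eef_pos"],X,np.degrees(np.arctan2(X[1],X[0])),o["wrist_force"],o["opening"])
```

```text
6.65 [0.57985482 0.06994177 0.05573193] [ 0.98858172 -0.15067892 -0.001433  ] -8.666281887462054 [-0.74152079  0.79735423 -0.52302476] 0.11950503452567314
```

View pics/w3.png

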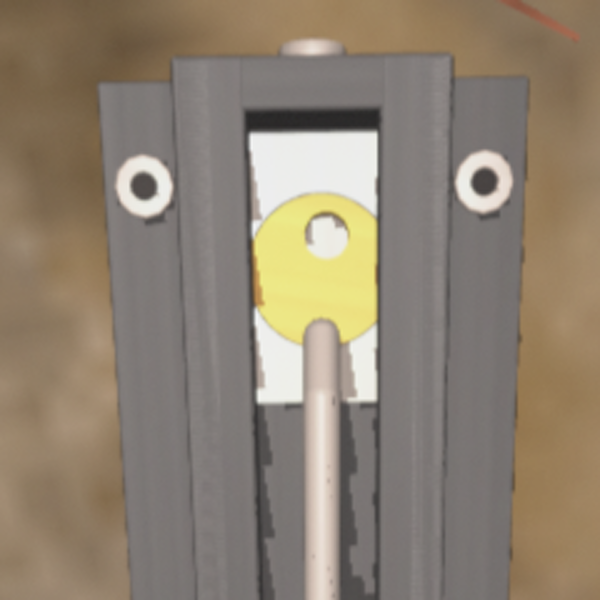

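The view shows the hole centre at crop (326,236), i.e. pixel (330.4,94.4), and the leg's outer end at (328,128), close to the camera's nadir.

Run:
```python
from h import *
d=np.load("w3.npz");K,T=d["K"],d["T"]
P=lambda u,v,z:pt(K,T,u,v,z)
X=np.array([.9886,-.1507,0]);Y=np.array([-.1507,-.9886,0])
tcp=np.array([.57985,.06994,.0557])
print("nadir",px(K,T,T[:3,3]-[0,0,.1]))
h=P(330.4,94.4,.0115)
for n,p in [("hole",h)]+[("leg z%.3f"%z,P(328.2,128,z)) for z in(.055,.045,.03)]+[("bush l",P(200+252/2.5,107,.0115)),("bush bottom",P(200+318/2.5,347/2.5,.0115)),("bushtop",P(200+320/2.5,192/2.5,.0115)),("nutfront l",P(200+256/2.5,403/2.5,.0115)),("nutback",P(200+320/2.5,130/2.5,.0115)),("lip l",P(200+246/2.5,110/2.5,.02)),("lip r",P(200+380/2.5,110/2.5,.02)),("lip l near",P(200+257/2.5,600/2.5-2,.02)),("lip r near",P(200+380/2.5,238,.02))]:
    print(n,p.round(4),"tool",((p-tcp)@X*1e3).round(1),((p-tcp)@Y*1e3).round(1))
```

```text
nadir [329.05225354 126.13431941]
hole [0.6622 0.058  0.0115] tool 83.2 -0.6
leg z0.055 [0.6489 0.0608 0.055 ] tool 69.6 -1.4
leg z0.045 [0.6489 0.0609 0.045 ] tool 69.6 -1.4
leg z0.030 [0.6488 0.0609 0.03  ] tool 69.5 -1.5
bush l [0.659  0.0712 0.0115] tool 78.1 -13.2
bush bottom [0.6443 0.0621 0.0115] tool 64.9 -1.9
bushtop [0.6692 0.0579 0.0115] tool 90.1 -1.6
nutfront l [0.6365 0.0744 0.0115] tool 55.3 -12.9
nutback [0.6786 0.0565 0.0115] tool 99.7 -1.6
lip l [0.6819 0.0677 0.02  ] tool 101.2 -13.2
lip r [0.6787 0.0469 0.02  ] tool 101.2 7.9
lip l near [0.6038 0.0792 0.02  ] tool 22.3 -12.8
lip r near [0.6006 0.0575 0.02  ] tool 22.3 9.2
```

Request:
arm_command --plan '[8,0.4,0,0,7.6,0.4,0,0,0,0,8,0,0,0,6,0,0,0,0,0,0,0,0,0]'

```text
time_s: 7.3
eef_pos: [0.5951, 0.0668, 0.0416]
eef_rot: [-0.0, 0.997, -0.076, -0.001]
wrist_force: [0.5, 0.1, -0.5]
opening: 0.117
```

Request:
arm_command --plan '[0,0,1,0,0,0,1,0,0,0,1,0,0,0,1,0,0,0,0.5,0,0,0,0,0]'

```text
time_s: 7.9
eef_pos: [0.5956, 0.0667, 0.0377]
eef_rot: [-0.0, 0.997, -0.076, -0.0]
wrist_force: [-0.1, 0.4, -1.0]
opening: 0.119
```

Request:
arm_command --plan '[0,0,0.5,0,0,0,0.5,0,0,0,0.5,0,0,0,0,0]'

```text
time_s: 8.3
eef_pos: [0.5956, 0.0667, 0.0362]
eef_rot: [-0.0, 0.997, -0.076, -0.0]
wrist_force: [0.6, 0.4, -1.1]
opening: 0.122
```

Request:
arm_command --plan '[0,0,0.5,0,0,0,0.5,0,0,0,0,0]'

```text
time_s: 8.6
eef_pos: [0.5956, 0.0667, 0.0352]
eef_rot: [0.0, 0.997, -0.076, -0.0]
wrist_force: [-0.2, 0.3, -0.5]
opening: 0.116
```

Request:
arm_command --plan '[0,0,0.5,0,0,0,0.5,0,0,0,0.5,0,0,0,0,0]'

```text
time_s: 9.0
eef_pos: [0.5956, 0.0667, 0.0337]
eef_rot: [-0.0, 0.997, -0.076, -0.0]
wrist_force: [-0.8, -0.4, -0.9]
opening: 0.121
```

Request:
arm_command --plan '[0,0,0.5,0,0,0,0.5,0,0,0,0,0,0,0,0,0]'

```text
time_s: 9.4
eef_pos: [0.5957, 0.0667, 0.0328]
eef_rot: [-0.0, 0.997, -0.076, -0.0]
wrist_force: [0.1, 0.4, -0.7]
opening: 0.117
```

No contact down to about 4 mm below the nut's top, so the leg is in the hole. Pulling gently now.

Request:
arm_command --plan '[-1,0,0,0,-0.5,0,0,0,-0.5,0,0,0,-0.5,0,0,0,0,0,0,0]'

```text
time_s: 9.9
eef_pos: [0.5942, 0.0669, 0.0331]
eef_rot: [0.0, 0.997, -0.076, 0.001]
wrist_force: [5.7, -0.2, -2.8]
opening: 0.12
```

Request:
arm_command --plan '[-0.5,0,0,0,-0.5,0,0,0,-0.5,0,0,0,-0.5,0,0,0]'

```text
time_s: 10.3
eef_pos: [0.5933, 0.067, 0.0335]
eef_rot: [0.0, 0.997, -0.076, 0.002]
wrist_force: [8.3, -1.0, -4.2]
opening: 0.116
```

Request:
arm_command --plan '[-0.5,0,0,0,-0.5,0,0,0,-0.5,0,0,0,-0.5,0,0,0]'

```text
time_s: 10.7
eef_pos: [0.5921, 0.0672, 0.0338]
eef_rot: [0.0, 0.997, -0.076, 0.003]
wrist_force: [10.0, -2.1, -3.9]
opening: 0.117
```

Request:
arm_command --plan '[-0.7,0,0,0,-0.7,0,0,0,-0.7,0,0,0,-0.7,0,0,0]'

```text
time_s: 11.1
eef_pos: [0.5895, 0.0676, 0.034]
eef_rot: [0.0, 0.997, -0.076, 0.003]
wrist_force: [10.2, -1.6, -4.6]
opening: 0.123
```

Request:
arm_command --plan '[-1,0,0,0,-1.5,0,0,0,-2,0,0,0,-2,0,0,0,-2,0,0,0,-2,0,0,0]'

```text
time_s: 11.7
eef_pos: [0.5792, 0.0691, 0.034]
eef_rot: [0.0, 0.997, -0.076, 0.003]
wrist_force: [9.2, -1.3, -4.6]
opening: 0.118
```

Run:
```python
from h import *
o=ctrl.get_obs()
im,K,T,c=cam("wrist"); save("w4.png",cv2.resize(im[0:240,200:440],None,fx=2.5,fy=2.5,interpolation=cv2.INTER_CUBIC)); np.savez("w4.npz",im=im,K=K,T=T)
print(o["time_s"],o["eef_pos"],o["wrist_force"])
```

```text
11.7 [0.579168   0.06910748 0.03402785] [ 9.1584922  -1.34982732 -4.61656142]
```

View pics/w4.png

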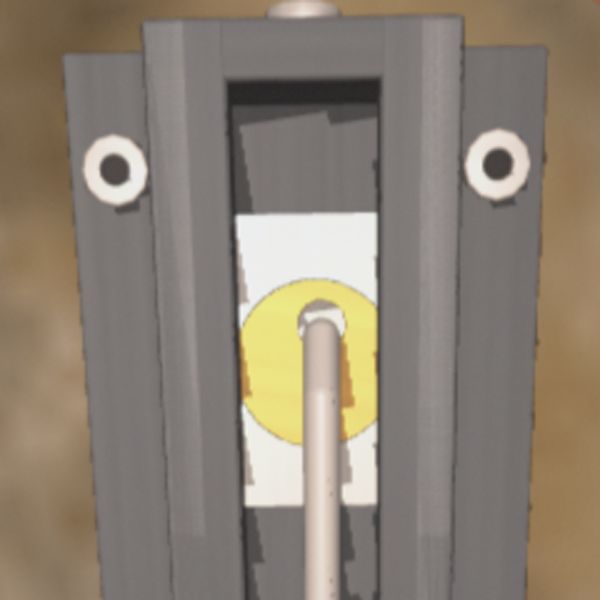

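The nut is moving with the pick: its back edge has left the closed end, the leg is seated in the hole, and the drag is about 10 N. I'll keep drawing.

Request:
arm_command --plan '[-2,0.03,0,0,-3,0.03,0,0,-3,0.03,0,0,-3,0.03,0,0,-3,0.03,0,0,-3,0.03,0,0,-3,0.03,0,0,-3,0.03,0,0,-3,0.03,0,0,-3,0.03,0,0,-3,0.03,0,0,-3,0.03,0,0,-2,0.03,0,0,-1,0,0,0,0,0,0,0]'

```text
time_s: 13.25
eef_pos: [0.5413, 0.0745, 0.034]
eef_rot: [0.0, 0.997, -0.076, 0.003]
wrist_force: [8.4, -1.5, -3.5]
opening: 0.117
```

Request:
arm_command --plan '[-2,0.03,0,0,-3,0.03,0,0,-3,0.03,0,0,-3,0.03,0,0,-3,0.03,0,0,-3,0.03,0,0,-3,0.03,0,0,-3,0.03,0,0,-3,0.03,0,0,-2,0.03,0,0,-1,0,0,0,0,0,0,0]'

```text
time_s: 14.45
eef_pos: [0.5125, 0.0786, 0.034]
eef_rot: [0.0, 0.997, -0.076, 0.003]
wrist_force: [8.1, -1.7, -4.6]
opening: 0.114
```

Request:
arm_command --plan '[-1,0.01,0.1,0,-2,0.02,0.1,0,-2,0.02,0.1,0,-2,0.02,0.1,0,-2,0.02,0.1,0,-1,0.02,0,0]'

```text
time_s: 15.05
eef_pos: [0.5028, 0.0799, 0.0336]
eef_rot: [0.0, 0.997, -0.076, 0.003]
wrist_force: [8.1, -2.0, -3.1]
opening: 0.118
```

Run:
```python
from h import *
o=ctrl.get_obs()
im,K,T,c=cam("wrist"); save("w5.png",cv2.resize(im[0:300,170:470],None,fx=2,fy=2,interpolation=cv2.INTER_CUBIC)); np.savez("w5.npz",im=im,K=K,T=T)
print(o["time_s"],o["eef_pos"],o["wrist_force"])
```

```text
15.05 [0.50275111 0.07993712 0.03356253] [ 8.13891637 -2.04173868 -3.07687157]
```

View pics/w5.png

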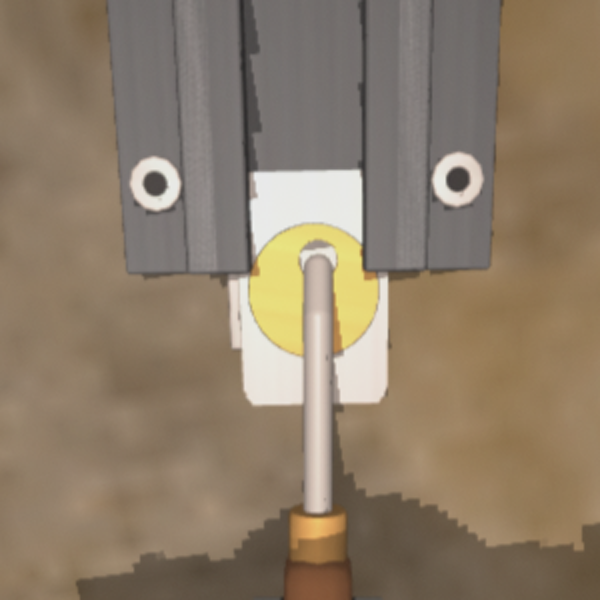

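The nut is about 60% out of the mouth and still hooked. I'll continue, lowering slightly as it drops off the floor edge.

Request:
arm_command --plan '[-1,0.02,0.1,0,-2,0.02,0.1,0,-2,0.02,0.1,0,-2,0.02,0.1,0,-2,0.02,0.2,0,-1,0.02,0.2,0,0,0,0,0]'

```text
time_s: 15.8
eef_pos: [0.4892, 0.0822, 0.0313]
eef_rot: [-0.0, 0.997, -0.076, -0.001]
wrist_force: [0.7, -0.5, -0.6]
opening: 0.114
```

Request:
arm_command --plan '[-1,0.02,0.2,0,-2,0.02,0.2,0,-2,0.02,0.2,0,-2,0.02,0,0,-1,0.02,0,0,0,0,0,0]'

```text
time_s: 16.4
eef_pos: [0.4818, 0.0831, 0.0309]
eef_rot: [-0.0, 0.997, -0.076, -0.0]
wrist_force: [0.3, 0.3, -0.8]
opening: 0.117
```

Request:
arm_command --plan '[-1,0.02,0.1,0,-2,0.02,0.1,0,-2,0.02,0.1,0,-2,0.02,0.1,0,-2,0.02,0,0,-2,0.02,0,0,-1,0,0,0,0,0,0,0]'

```text
time_s: 17.2
eef_pos: [0.4699, 0.0849, 0.0305]
eef_rot: [0.0, 0.997, -0.076, -0.0]
wrist_force: [0.3, -0.8, -0.4]
opening: 0.12
```

Run:
```python
from h import *
o=ctrl.get_obs()
im,K,T,c=cam("wrist"); save("w6.png",cv2.resize(im[0:300,170:470],None,fx=2,fy=2,interpolation=cv2.INTER_CUBIC)); np.savez("w6.npz",im=im,K=K,T=T)
print(o["time_s"],o["eef_pos"],o["wrist_force"])
```

```text
17.2 [0.4699362  0.08485565 0.03045945] [ 0.30955448 -0.80450712 -0.43984684]
```

View pics/w6.png

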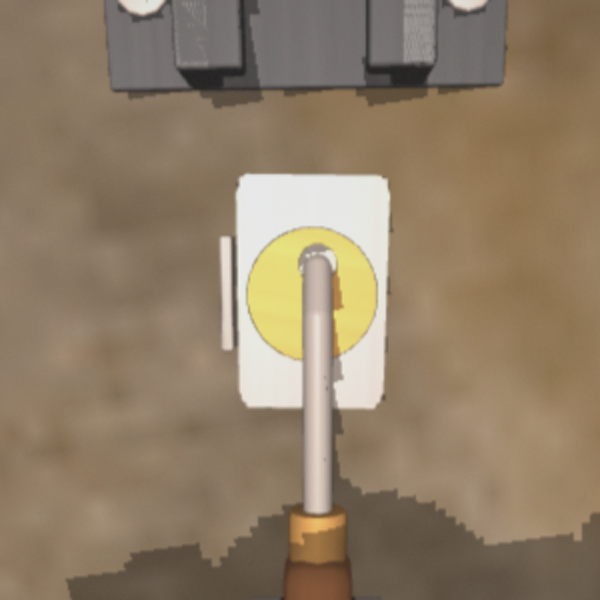

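The nut lies flat, clear of the rail by about 17 mm (centre about 39 mm in front). I'll unload the leg, lift straight out and return the pick.

Request:
arm_command --plan '[1,0,0,0,0.5,0,0,0,0,0,-2,0,0,0,-4,0,0,0,-6,0,0,0,-15,0,0,0,-25,0,0,0,-30,0,0,0,-20,0,0,0,0,-0.097,0,0,0,0]'

```text
time_s: 18.35
eef_pos: [0.4723, 0.0846, 0.1338]
eef_rot: [0.0, 1.0, -0.027, 0.001]
wrist_force: [0.2, 0.0, -1.6]
opening: 0.12
```

Request:
arm_command --plan '[4,15,0,0,8,30,0,0,8,30,0,0,8,30,0,0,8,30,0,0,8,30,0,0,8,30,0,0,8,30,0,0,8,30,0,0,8,30,0,0,8,30,0,0,6,24,0,0,2,10,0,0,0,0,0,0]'

```text
time_s: 19.75
eef_pos: [0.5438, -0.2697, 0.1319]
eef_rot: [-0.0, 1.0, -0.029, -0.0]
wrist_force: [-0.4, 1.1, 0.1]
opening: 0.12
```

Run:
```python
from h import *
o=ctrl.get_obs()
for n in("scene","wrist"):
    im,K,T,c=cam(n); np.savez(n+"7.npz",im=im,K=K,T=T)
    if n=="wrist": W=im
    else: S=im
a=cv2.resize(S[235:325,235:355],(400,300),interpolation=cv2.INTER_CUBIC)
save("w7.png",np.hstack([a,cv2.resize(W,(400,300))]))
X=rot(o["eef_rot"])[:,0];print(o["time_s"],o["eef_pos"],np.degrees(np.arctan2(X[1],X[0])),o["wrist_force"])
```

```text
19.75 [ 0.54384595 -0.26970585  0.13189333] -3.330984044288789 [-0.41441169  1.14980589  0.10870357]
```

View pics/w7.png

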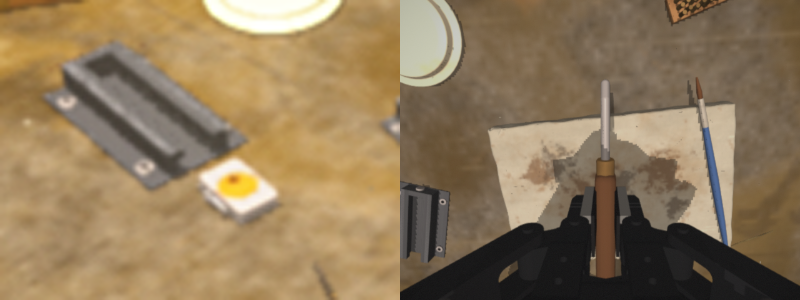

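The nut lies flat on the bench in front of the mouth, and the pick is back over its place with the leg beyond the board's far edge. Lowering now.

Request:
arm_command --plan '[0,0,20,0,0,0,30,0,0,0,25,0,0,0,15,0,0,0,7,0,0,0,3,0,0,0,1,0,0,0,1,0,0,0,0.7,0,0,0,0,0]'

```text
time_s: 20.85
eef_pos: [0.5446, -0.2692, 0.0304]
eef_rot: [0.0, 1.0, -0.028, 0.0]
wrist_force: [0.4, -0.4, -1.1]
opening: 0.119
```

Request:
arm_command --plan '[0,0,0.7,0,0,0,0.7,0,0,0,0.7,0,0,0,0.5,0,0,0,0,0]'

```text
time_s: 21.35
eef_pos: [0.5443, -0.269, 0.0278]
eef_rot: [0.0, 1.0, -0.028, -0.0]
wrist_force: [-2.7, 0.6, 5.0]
opening: 0.116
```

Contact with the board at 5 N, at the original height. Opening part way, then rising.

Request:
arm_command --plan '[0,0,-0.5,0,0,0,-0.5,0,0,0,0,0,0,0,0,0,0,0,0,0,0,0,0,0]' --grip 0.45

```text
time_s: 21.95
eef_pos: [0.5443, -0.2689, 0.0281]
eef_rot: [-0.0, 1.0, -0.028, -0.0]
wrist_force: [0.3, 0.2, -0.3]
opening: 0.452
```

Request:
arm_command --plan '[0,0,-5,0,0,0,-15,0,0,0,-30,0,0,0,-40,0,0,0,-40,0,0,0,-40,0,0,0,-20,0,-30,0,0,0,-30,0,0,0,0,0,0,0,0,0,0,0,0,0,0,0,0,0,0,0]'

```text
time_s: 23.25
eef_pos: [0.4851, -0.2658, 0.2186]
eef_rot: [0.0, 1.0, -0.027, 0.0]
wrist_force: [0.1, -0.0, -0.6]
opening: 0.449
```

Run:
```python
from h import *
o=ctrl.get_obs()
for n in("scene","wrist"):
    im,K,T,c=cam(n)
    if n=="wrist": W=im
    else: S=im
a=cv2.resize(S[235:325,235:355],(400,300),interpolation=cv2.INTER_CUBIC)
save("w8.png",np.hstack([a,cv2.resize(W,(400,300))]))
m=lambda i:cv2.inRange(cv2.cvtColor(i,cv2.COLOR_RGB2HSV),(3,130,120),(16,255,255))[85:260,230:340]
print(o["time_s"],o["eef_pos"],o["wrist_force"],o["opening"])
```

```text
23.25 [ 0.48512187 -0.26578099  0.21857519] [ 0.0950673  -0.04255178 -0.5883688 ] 0.44861628112449803
```

View pics/w8.png

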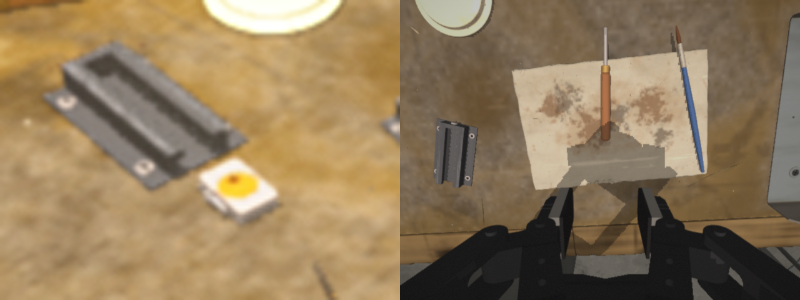

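The pick lies released on the board where it started, the brush is in place, and the nut is flat in front of the rail. Handing in.

```bash
python3 -c "
from bench import ctrl
print(ctrl.hand_in())"
```

```text
the job is handed in; nothing more can be done
None
```

The nut is out of the rail and lying flat on the bench, and the pick is back on its board. I handed the job in at about 23 s of the 67 s allowed; the hand-in gives no verdict.

- **Finding the hole:** the wrist camera showed it on the far side of the bush. The leg went about 4 mm in with no contact force.
- **Drawing the nut:** the wrist force stayed around 8–11 N at each reading, against the 25 N limit. The bush did not turn: the hole stayed on the far side the whole way, and the nut still came along cleanly.
- **Last pictures:** the nut lies about 39 mm in front of the open end, on the slot's line. The pick lies released where it started, with the brush undisturbed beside it.
- **Gripper:** it is raised clear of everything, and the wrist force reads about zero.

I did not look again at the tweezers and the tin after the job; the arm's path stayed away from both. No check failed or disagreed.

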